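# Hook a shelf bracket into its slotted upright and lock it

### The arm

A 6-joint arm with a two-finger parallel gripper is mounted at the origin on a cart in front of the work surface, level with it; the furniture and walls round the work are solid. World frame = base frame: x ahead of the robot, y to its left, z up, the work surface at z = 0. Lengths are in m, angles in rad, forces in N, time in s.
With the tool pointing down it reaches from about 0.35 to 0.975 m from the base axis. Payload 4.9 kg.
Tool frame: the origin (TCP) lies midway between the tips of the shut fingers; the grasp point (between the pads) lies ctrl.grip_point_offset behind it (ctrl.grip_point_offset is the distance from the TCP to the grasp point, in m); x points along the fingers, y is the direction in which the jaws open and shut, and the axes are right-handed (so a half turn about x gives the same grasp; the last joint's range is limited). The gripper opens to 85 mm and grips with 20 to 120 N. Pads are 22 mm wide; open, the fingers measure 114 mm over their backs; the gripper's body (76 mm by 85 mm) begins 54 mm behind the grasp point. The pads swing forward as they close: fully open they stand 13 mm farther back than shut.
Start: joints at [-1.294, 0.053, 1.613, -0, 1.476, -0.119], TCP at [0.241, -0.577, 0.231] pointing down, gripper open.
Joint ranges: [-3.01, 3.01], [-1.01, 2.22], [0.06, 2.58], [-1.02, 4.17], [0.09, 2.62], [-3.14, 3.14]. Speed limits (rad/s): [2.57, 2.57, 3.14, 3.14, 3.14, 3.14].

### API

Orientations are given as a rotation vector (axis times angle).
In Python, from station import ctrl gives the robot as it stands. The module is installed in compiled form; this text tells all that it offers.
- The arm moves only by the tool drive_tool, never from a script. Its argument "commands" is text: rows parted by semicolons, each of 5 numbers parted by spaces: the closure, from -1 (fully open) to 1 (shut), so that 0 is half open, then the shift along the tool's x, y, z in units of 40 mm (1.0 is 40 mm), then the turn about the tool's x in units of 5 degrees (1.0 is 5 degrees). A call has 1 to 8 rows; each row is the pose to reach, as a shift and turn from the pose commanded when the call began, along the tool's axes at that moment; what a row does not reach only later rows make up. A row lasts 1/12 s, in which the tool goes at most 41.7 mm and 7.16 degrees, less where a joint would pass 70% of its speed; a pose out of reach is approached as far as the arm can. A call with a gripper value outside its range is refused whole. The fingers move at their own pace and stop on an object; "newtons" is the grip in N (left out, the last holds). Time passes only in rows, so rows that repeat a pose let the fingers close. It gives the time, the measured TCP pose, the force and the opening at its end, in the units of the state.
- ctrl.get_obs(): the state, without advancing time (a new reading comes with each control period).
- ctrl.get_image(name): name is "side" or "top"; returns (picture, depth): 400x640x3 uint8, blue, green, red; 400x640 float32, m along the optical axis (not along the pixel's ray), 0 where there is no reading.
- ctrl.camera_info(name): a dict with "K" (3x3 intrinsics, pixels), "T" (4x4, takes a point from camera to world coordinates). Camera axes: x right, y down, z forward; pixel columns grow to the right and rows downward; lengths in m; the calibration is good to about 2 mm. A picture is of the moment at which its call begins. camera_info takes no time and is no camera call.
- ctrl.finish_job(): hands the job in, once; it reports no verdict.
The state is a dict: "t": time; "q": joint angles; "dq": joint speeds; "effort": joint torques, N m; "tool_pos": TCP position; "tool_rot": TCP orientation; "contact_force": force on the tool from outside, world axes, zero at the start; "wrist_torque": the same for the moment, N m; "opening": finger opening in m.
Only numpy, scipy, OpenCV 4.12 (cv2) and the standard library are available. Lean on these libraries where they do the work, as an engineer would, in place of code of your own. Each camera call takes 0.05 s, during which the arm holds its last target.

### The job

Pick up the yellow bracket, hook its two steel tabs into the two slots of the upright's slotted plate, then push it down until the tabs are fully home and the red spring catch has snapped out over its foot, which then holds down the green pin; let go and leave it hanging there. Feel for the slots gently: never press the bracket against the upright with more than 35 N. Leave the other things on the bench undisturbed.

Things in the scene. Friction and masses are not known exactly. Their poses are not given: they have to be found in the camera images.
- bracket: Yellow steel shelf bracket, loose, about 0.3 kg, standing on its foot. Origin at the middle of the foot's underside; x points to its back, where the tabs are, z up. Foot 100 x 60 x 6 mm. Back plate 76 mm wide, 80 mm high, rear face at x = +50 mm. In the back plate is a 24 mm wide window, z = 6 to 24 mm, for the catch.
- bracket_grip (a point): Where to grip: middle of the bracket's rib, 12 mm thick across y, which stands along x at y = 0 and has its full height (top 80 mm above the underside) from x = -16 to +44 mm. The point is at bracket x = +5 mm, z = 52 mm: 28 mm below the rib's top, 45 mm ahead of the rear face, near the centre of mass. A moderate grip (about 60 N) holds it best. Axes as bracket.
- bracket_tabs (a point): Midway between the tips of the two steel hook tabs: bracket x = 60 mm, y = 0, z = 48 mm. Tabs at y = +28 and -28 mm, 6 mm wide: a neck 6 mm high (z = 52 to 58 mm) leaves the rear face, then a tongue 4 mm thick (x = 56 to 60 mm) spans z = 38 to 58 mm, so it hangs 14 mm below the neck. Axes as bracket.
- bracket_back (a point): Point of the bracket in the plane of the back plate's rear face, at the foot's underside (bracket x = +50 mm, y = 0, z = 0). Axes as bracket.
- upright: Blue upright bolted to the bench, 204 mm high, 150 mm wide; it carries a grey slotted plate 140 mm wide, 4 mm thick, 30 to 192 mm above the bench. Origin on the bench in the plane of the plate's front face (x = 0, looks to -x, to the robot), 10 mm right (-y) of the upright's middle, below slots_right; z up. Fixed, also under load.
- slots_right (a point): Point on the upright, NOT on the plate: face, 159 mm high, where the middle between the slots would be with the plate at its right stop, at mid height. The plate (slots, catch, pin) is clamped 3 to 18 mm left (+y) and up to 5 mm up or down of this; not measured: find it by feel or eye. Slots 28 mm to either side of their middle, 9 mm wide, 34 mm high, 25 mm free behind. Axes as upright.
- seat_right (a point): Point below slots_right, 90 mm high; bracket_back ends 3 to 18 mm left (+y) and up to 5 mm above or below it, by the plate's setting. The tabs go in straight along +x with bracket_back 21 mm higher than this (2 mm off still fits at any setting), 10 mm from tip contact to back-plate contact; then down 16 to 26 mm until the necks rest on the slots' lower edges. Axes as upright.
- seat_pin (a joint): Green indicator pin in the plate, just below the catch, standing 6 mm out of the face. Value in m: 0 = up, 0.002 = pushed down by the foot of a fully seated bracket; weak spring (1 N).
- catch (a joint): Red spring catch in the middle of the plate, below the slots: a nose 4 mm proud of the face, sloped on top. Value in m: 0 = out; up to 0.004 as the bracket's foot presses it in on the way down, from about 15 mm above the seat (roughly 3 to 8 N downward). About 1 mm above the seat it springs back out through the window, over the foot, and locks it.
- fixing_box: Small blue and white carton, 75 x 132 x 66 mm, bystander; origin at the centre of its underside.
- tub_small: White lidded tub, 64 mm across, 66 mm high, bystander; origin at the centre of its underside.
- spray_small: Green and white spray can with black cap, 60 mm across, 178 mm high, bystander; origin at the centre of its underside.
- travel_mug: Red travel mug with black lid, 74 x 98 x 164 mm, bystander; origin at the centre of its underside.
- glue_bottle: Small white bottle, 25 mm across, 80 mm high, bystander; origin at the centre of its underside.
Mind the look-alikes: they are no part of the job. There is more than one size of the bracket; the job needs the middle-sized.

How it is judged:
By the outcome, as a careful person would: the job done as asked, in the order asked, and still so for the second after the job is handed in, with the robot touching nothing.
It also fails if it takes over 67 s, if anything falls off the work surface, if the arm or the gripper's body presses on something with over 40 N, if the wrist force passes 120 N, or if a joint passes its speed limit or range.

## Working session

There is one attempt and no reset: what is moved stays moved. The work goes in short steps, Python scripts to look and compute and a tool call to move; the robot and the scene stay as the last step left them, time stands still between calls to the robot, and variables do not carry over. Pictures are saved under pics/ and viewed, and the job is handed in when it is done.

Besides the shell and the picture viewer there is one more tool, called after "Emit:" as name(argument=value, ...) on one line, values as JSON. drive_tool: Moves the arm, as the interface text tells. Its arguments: {"type":"object","properties":{"commands":{"type":"string"},"newtons":{"type":"number"}},"required":["commands"]}

```bash
mkdir -p pics
cat > h.py <<'E'
import numpy as np, cv2
from station import ctrl
from scipy.spatial.transform import Rotation as R
def px(cam,dep,u,v):
    i=ctrl.camera_info(cam);K=np.array(i['K']);T=np.array(i['T']);d=dep[int(v),int(u)]
    p=np.array([(u-K[0,2])/K[0,0]*d,(v-K[1,2])/K[1,1]*d,d,1]);return (T@p)[:3]
def cloud(cam,dep):
    i=ctrl.camera_info(cam);K=np.array(i['K']);T=np.array(i['T'])
    v,u=np.mgrid[0:400,0:640];P=np.stack([(u-K[0,2])/K[0,0]*dep,(v-K[1,2])/K[1,1]*dep,dep],-1)
    return P@T[:3,:3].T+T[:3,3]
def proj(cam,p):
    i=ctrl.camera_info(cam);K=np.array(i['K']);T=np.linalg.inv(np.array(i['T']))
    q=T[:3,:3]@np.array(p)+T[:3,3];q=K@q;return q[:2]/q[2]
def snap(tag):
    out={}
    for c in('side','top'):
        im,d=ctrl.get_image(c);cv2.imwrite(f'pics/{tag}_{c}.png',im);np.save(f'{tag}_{c}.npy',d);out[c]=(im,d)
    return out
E
python3 - <<'E'
from h import *
print(ctrl.get_obs(),ctrl.grip_point_offset)
snap('a')
for c in('side','top'):print(ctrl.camera_info(c))
E
```

```text
{'t': 0.0, 'q': array([-1.29402533e+00,  5.33418096e-02,  1.61429893e+00,  2.07638516e-06,
        1.47600074e+00, -1.19000404e-01]), 'dq': array([-0.00034007, -0.00044061,  0.0003135 , -0.00087753, -0.00105904,
        0.0003569 ]), 'effort': array([ 1.45308553e-03, -3.93677545e+01, -3.70171595e+01, -7.99256009e-05,
        6.96938179e-03, -1.96749966e-05]), 'tool_pos': array([ 0.24077868, -0.57608119,  0.23006941]), 'tool_rot': array([ 2.00481479,  0.40410592, -2.00514073]), 'contact_force': array([-0.55402198, -0.22659087,  0.11764752]), 'wrist_torque': array([-0.03090639,  0.00622773,  0.02742317]), 'opening': 0.085579867434511} 0.0187
{'K': array([[491.9547038 ,   0.        , 315.11200578],
       [  0.        , 491.9547038 , 191.24734341],
       [  0.        ,   0.        ,   1.        ]]), 'T': array([[-0.86526867, -0.27493114,  0.41919326, -0.01959935],
       [-0.50118081,  0.45555049, -0.73572518,  0.97488023],
       [ 0.01131006, -0.84669157, -0.53196378,  0.81909224],
       [ 0.        ,  0.        ,  0.        ,  1.        ]])}
{'K': array([[398.89471534,   0.        , 319.52163518],
       [  0.        , 398.89471534, 199.45760759],
       [  0.        ,   0.        ,   1.        ]]), 'T': array([[ 0.01903113, -0.99765362,  0.06576534,  0.44083876],
       [-0.99979735, -0.01942128, -0.00529827, -0.00272921],
       [ 0.00656309, -0.06565118, -0.99782105,  1.31040807],
       [ 0.        ,  0.        ,  0.        ,  1.        ]])}
```

View pics/a_side.png

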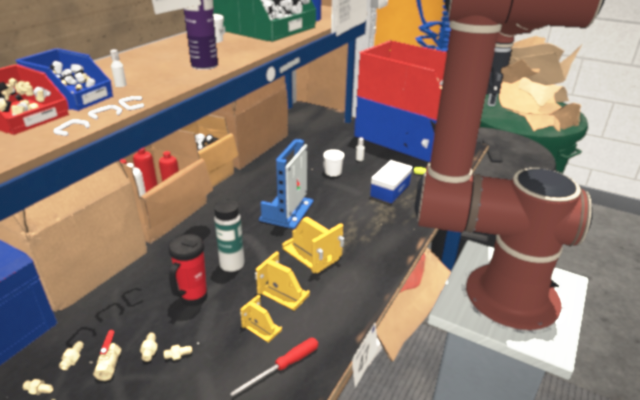

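View pics/a_top.png

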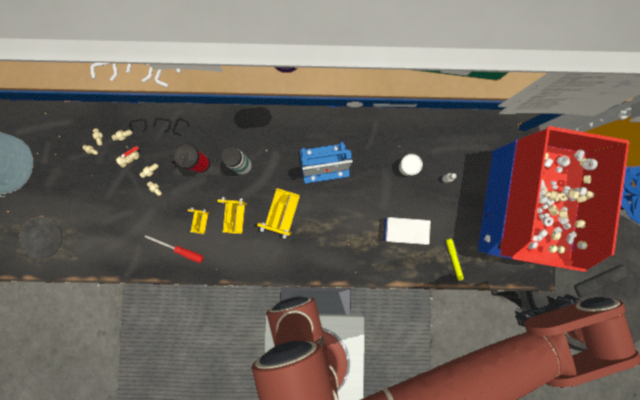

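Three brackets show in the top view: small at (198,220), middle at (232,216) and large at (282,212). The upright is at (326,163). I'll enlarge them and measure.

Run:
```python
from h import *
a=cv2.imread('pics/a_top.png')[180:250,170:310]; cv2.imwrite('pics/c1.png',cv2.resize(a,None,fx=5.7,fy=5.7,interpolation=cv2.INTER_CUBIC))
a=cv2.imread('pics/a_side.png')[130:350,220:370]; cv2.imwrite('pics/c2.png',cv2.resize(a,None,fx=2.7,fy=2.7,interpolation=cv2.INTER_CUBIC))
a=cv2.imread('pics/a_top.png')[130:200,280:370]; cv2.imwrite('pics/c3.png',cv2.resize(a,None,fx=7,fy=7,interpolation=cv2.INTER_CUBIC))
d=np.load('a_top.npy');im=cv2.imread('pics/a_top.png');P=cloud('top',d)
hsv=cv2.cvtColor(im,cv2.COLOR_BGR2HSV)
m=((hsv[...,0]>18)&(hsv[...,0]<32)&(hsv[...,1]>150)&(hsv[...,2]>90)).astype(np.uint8)
n,l,s,c=cv2.connectedComponentsWithStats(m)
for i in range(1,n):
    if s[i,4]>80 and s[i,1]>150:
        q=P[l==i]; print(s[i],q.min(0),q.max(0),np.percentile(q[:,2],[5,50,90,98]))
        print(cv2.minAreaRect(q[:,:2].astype(np.float32)*1000))
```

```text
[ 257  188   43   48 1095] [ 0.40876843 -0.00272921 -0.00657823] [0.56267719 0.19452388 1.31040807] [-3.71022091e-06  9.40420802e-03  1.03845760e-01  1.06675885e-01]
((476.5478210449219, 84.96227264404297), (188.72784423828125, 142.12730407714844), 72.5508804321289)
[217 199  30  35 672] [ 0.4117922  -0.00272921 -0.00598766] [0.5224198  0.32647199 1.31040807] [-0.00016672  0.00890001  0.07906259  0.0825228 ]
((461.03070068359375, 162.6540069580078), (332.26611328125, 108.48066711425781), 87.38127136230469)
[187 209  22  25 355] [ 0.40964557 -0.00272921 -0.00460395] [0.48794088 0.42332209 1.31040807] [-0.0013346   0.0081923   0.05586534  0.05941845]
((427.94451904296875, 214.34432983398438), (428.1802978515625, 76.2256088256836), 83.30520629882812)
[446 239  17  41 253] [ 0.27866037 -0.47942089 -0.00542154] [ 0.44083876 -0.00272921  1.31040807] [-0.00116317  0.01616545  0.02082698  0.02374538]
((411.3528747558594, -257.123291015625), (499.6976013183594, 112.45123291015625), 70.70606231689453)
```

View pics/c1.png

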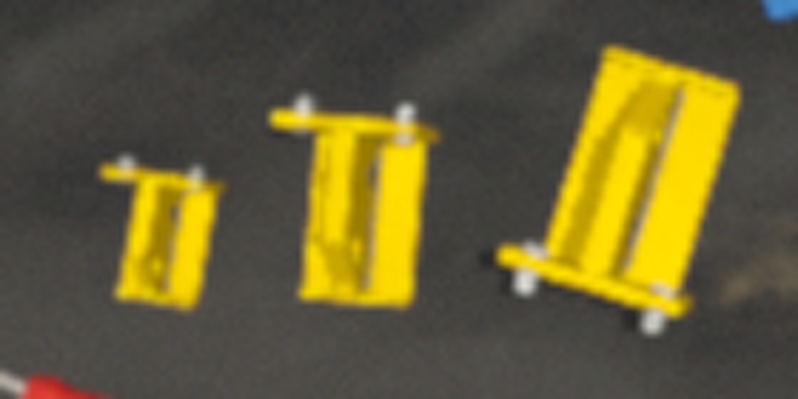

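View pics/c2.png

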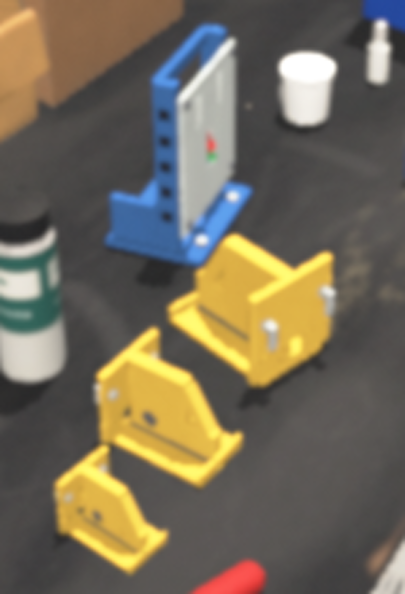

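View pics/c3.png

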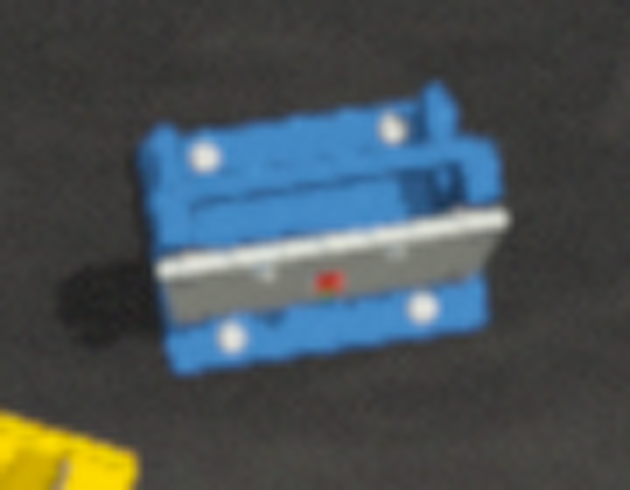

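Run:
```python
from h import *
for cam in('top','side'):
    d=np.load(f'a_{cam}.npy');im=cv2.imread(f'pics/a_{cam}.png');P=cloud(cam,d);ok=d>0
    hsv=cv2.cvtColor(im,cv2.COLOR_BGR2HSV).astype(int)
    # bracket
    m=ok&(hsv[...,0]>15)&(hsv[...,0]<34)&(hsv[...,1]>140)&(P[...,1]>0.14)&(P[...,1]<0.30)&(P[...,0]>.38)&(P[...,0]<.56)
    if cam=='top': m[:, :217]=0; m[:,248:]=0
    else: m[:250]=0; m[308:]=0
    q=P[m]; print(cam,len(q),q.min(0),q.max(0))
    top=q[(q[:,2]>.072)&(q[:,2]<.09)]
    foot=q[(q[:,2]<.012)&(q[:,2]>.0)]
    print('foot',cv2.minAreaRect((foot[:,:2]*1000).astype(np.float32)),len(foot))
    np.save(f'br_{cam}.npy',q)
    # upright
    m=ok&(P[...,0]>.45)&(P[...,0]<.75)&(P[...,1]>-.13)&(P[...,1]<.12)&(P[...,2]>-.01)&(P[...,2]<.23)
    g=m&(hsv[...,1]<70)&(P[...,2]>.04)&(P[...,2]<.19)&(hsv[...,2]>70)
    q=P[g]
    for _ in range(5):
        A=np.c_[q[:,1],np.ones(len(q))];s=np.linalg.lstsq(A,q[:,0],rcond=None)[0];r=A@s-q[:,0];q=q[abs(r)<max(.004,2*r.std())]
    print('plate',len(q),s,r.std(),q.min(0),q.max(0),'yaw deg',np.degrees(np.arctan(-s[0])))
    q=P[m&(hsv[...,0]>95)&(hsv[...,0]<125)&(hsv[...,1]>120)];print('blue',q.min(0),q.max(0))
    f=q[q[:,2]<.02];print('bluefoot',cv2.minAreaRect((f[:,:2]*1000).astype(np.float32)))
    f=q[q[:,2]>.19];print('bluetop',cv2.minAreaRect((f[:,:2]*1000).astype(np.float32)),np.median(f[:,2]))
    q=m&((hsv[...,0]<8)|(hsv[...,0]>172))&(hsv[...,1]>120);print('red',np.argwhere(q).mean(0)[::-1],P[q].mean(0),q.sum())
    q=m&(hsv[...,0]>45)&(hsv[...,0]<80)&(hsv[...,1]>100);print('green',np.argwhere(q).mean(0)[::-1],P[q].mean(0),q.sum())
```

```text
top 639 [ 0.41153986  0.22856254 -0.00598766] [0.52031316 0.2998916  0.08675136]
foot ((465.5069274902344, 270.2965087890625), (68.94021606445312, 109.54991912841797), 82.76612854003906) 323
plate 324 [-0.17269671  0.60803562] 0.0008092998309908706 [ 0.59822684 -0.09730891  0.04052896] [0.62577046 0.04005615 0.18994936] yaw deg 9.798148427741648
blue [ 0.58037305 -0.11135174 -0.00534669] [0.72008408 0.06126151 0.2092512 ]
bluefoot ((651.0164794921875, -30.2174072265625), (117.27058410644531, 170.27200317382812), 10.026784896850586)
bluetop ((634.0679931640625, -25.128005981445312), (27.260677337646484, 137.69223022460938), 9.876262664794922) 0.20336148517015418
red [326.71428571 169.57142857] [ 0.61183298 -0.0292834   0.10519688] 7
green [nan nan] [nan nan nan] 0
side 1826 [ 0.40724747  0.14009065 -0.00398648] [0.55894581 0.29991603 0.08459407]
foot ((480.73553466796875, 220.33056640625), (137.52745056152344, 172.3277587890625), 7.290250301361084) 600
plate 917 [-0.16967796  0.60406993] 0.0011947717225251327 [ 0.59400046 -0.097279    0.04003319] [0.62296284 0.0457148  0.18995267] yaw deg 9.630110848040667
blue [ 0.57628225 -0.12255854 -0.00329182] [0.7453681  0.06110777 0.20751405]
bluefoot ((663.4744873046875, -37.51685333251953), (147.76405334472656, 193.14401245117188), 8.802392959594727)
bluetop ((629.1065673828125, -22.489044189453125), (27.465927124023438, 142.57852172851562), 9.534480094909668) 0.20219245832396715
red [297.5 183. ] [ 0.60689214 -0.02444212  0.10527169] 6
green [nan nan] [nan nan nan] 0<stdin>:25: RuntimeWarning: Mean of empty slice.
  ret = um.true_divide(
```

```bash
cat > fit.py <<'E'
from h import *
from scipy.optimize import least_squares
def box(p,lo,hi):
    c=(np.array(lo)+hi)/2;h=(np.array(hi)-lo)/2;q=abs(p-c)-h
    return np.linalg.norm(np.maximum(q,0),axis=1)+np.minimum(q.max(1),0)
def sdf(p):
    s=np.minimum(box(p,[-50,-30,0],[50,30,6]),box(p,[44,-38,0],[50,38,80]))
    r=box(p,[-50,-6,0],[44,6,80])
    # sloped front, unknown: only use the full-height part
    r=np.minimum(r, 1e9)
    return np.minimum(s,np.minimum(box(p,[-16,-6,0],[44,6,80]),1e9))
def fit(q,x0):
    def f(v):
        c,s=np.cos(v[2]),np.sin(v[2]);d=q*1000-[v[0],v[1],v[3]]
        return sdf(np.c_[c*d[:,0]+s*d[:,1],-s*d[:,0]+c*d[:,1],d[:,2]])
    return least_squares(f,x0,loss='soft_l1',f_scale=1.0)
if __name__=='__main__':
    for cam,b in(('top',(214,195,250,238)),('side',(250,250,312,312))):
        d=np.load(f'a_{cam}.npy');im=cv2.imread(f'pics/a_{cam}.png');P=cloud(cam,d)
        hsv=cv2.cvtColor(im,cv2.COLOR_BGR2HSV).astype(int)
        m=(d>0)&(hsv[...,0]>15)&(hsv[...,0]<34)&(hsv[...,1]>140)&(P[...,1]>.1)
        k=np.zeros_like(m);k[b[1]:b[3],b[0]:b[2]]=1
        q=P[m&k]
        if cam=='side': q=q[(q[:,1]>.215)&(q[:,1]<.335)]
        print(cam,len(q),q.min(0),q.max(0))
        for x0 in([465,270,-.1,0],[460,265,.0,0]):
            r=fit(q,x0);print(r.x,r.cost,np.percentile(abs(r.fun),[50,80,95]))
E
python3 fit.py; python3 -c "
from h import *
print(R.from_rotvec(ctrl.get_obs()['tool_rot']).as_matrix())"
```

```text
top 684 [ 0.41153986  0.22856254 -0.00598766] [0.5224198  0.32647199 0.08675136]
[ 4.59001242e+02  2.70944655e+02 -6.31192401e-02  1.50521636e+00] 1416.9081446609239 [ 1.46852586  3.06383803 11.24874634]
[ 4.59001242e+02  2.70944656e+02 -6.31192734e-02  1.50521616e+00] 1416.9081446587998 [ 1.46852533  3.06383705 11.24874621]
side 1630 [ 0.40724747  0.21578648 -0.00302515] [0.57274716 0.33412483 0.08459407]
[ 4.53938715e+02  2.71575536e+02 -6.36336863e-02  1.05526799e+00] 4533.435163355872 [ 1.30713957  3.38272485 15.4468683 ]
[ 4.54755569e+02  2.82471024e+02 -4.65848262e-02  5.76283247e+00] 5015.124362967047 [ 1.53610454  4.64082904 16.00032127]
[[-4.71589129e-04  3.85529000e-01 -9.22695598e-01]
 [ 1.79897264e-03 -9.22693881e-01 -3.85529202e-01]
 [-9.99998271e-01 -1.84171552e-03 -2.58423719e-04]]
```

Identified: the middle bracket, top view (232,216). Its top is 79–82 mm high, which fits the stated 80 mm, while the small one is about 58 mm and the large about 105 mm. It stands near (0.457, 0.271) with yaw about -4°, tabs towards +x. The upright has yaw about +9.7°. I'll move over the bracket.

Emit:
drive_tool(commands="0 0 -0.3 -0.3 0.2; 0 0 -0.9 -0.9 0.5; 0 0 -1.6 -1.7 1; 0 0 -2.3 -2.4 1.4; 0 0 -3 -3.1 1.8; 0 0 -3.7 -3.8 2.2; 0 0 -4.4 -4.5 2.6; 0 0 -5 -5.2 3", newtons=60)

```text
t: 0.77
tool_pos: [0.3558, -0.3096, 0.2308]
tool_rot: [2.153, 0.143, -2.154]
contact_force: [1.4, 0.3, -0.3]
opening: 0.0428
```

```bash
cat > go.py <<'E'
import sys
from h import *
def rel(p,yaw):
    o=ctrl.get_obs();M=R.from_rotvec(o['tool_rot']).as_matrix();t=o['tool_pos']
    y=np.degrees(np.arctan2(M[1,1],M[0,1]));dy=(yaw-y+180)%360-180
    print('t',round(o['t'],2),'pos',t.round(4),'yaw_y',round(y,2),'tilt',M[2,0].round(5),'F',o['contact_force'].round(1),'open',round(o['opening'],4),'q',o['q'].round(2))
    print('units shift',(M.T@(np.array(p)-t)/.04).round(3),'turn',round(-dy/5,3))
if __name__=='__main__':
    a=[float(v) for v in sys.argv[1:]];rel(a[:3],a[3])
E
python3 go.py 0.462 0.271 0.2 -93.8
```

```text
t 0.77 pos [ 0.3558 -0.3096  0.2308] yaw_y -82.44 tilt -1.0 F [ 1.4  0.3 -0.3] open 0.0428 q [-0.87 -0.33  1.96  0.    1.51  0.56]
units shift [  0.777 -14.04   -4.542] turn 2.272
```

Emit:
drive_tool(commands="0 0 -0.4 -0.3 0.2; 0 0 -1.2 -0.7 0.5; 0 0 -2.1 -1.1 0.8; 0 0 -3 -1.5 1.1; 0 0 -3.9 -1.9 1.4; 0 0 -4.8 -2.2 1.7; 0 0 -5.7 -2.5 2; 0 0 -6.6 -2.8 2.2")

```text
t: 1.43
tool_pos: [0.4312, -0.0334, 0.231]
tool_rot: [-2.191, 0.065, 2.191]
contact_force: [0.2, -0.5, -0.2]
opening: 0.0428
```

```bash
python3 go.py 0.462 0.271 0.2 -93.8
```

```text
t 1.43 pos [ 0.4312 -0.0334  0.231 ] yaw_y -93.39 tilt -1.0 F [ 0.2 -0.5 -0.2] open 0.0428 q [-0.25 -0.44  2.04  0.    1.54  1.38]
units shift [ 0.774 -7.642 -0.318] turn 0.081
```

Emit:
drive_tool(commands="0 0.1 -1 -0.05 0.08; 0 0.2 -2 -0.1 0.08; 0 0.3 -3 -0.13 0.08; 0 0.4 -4 -0.17 0.08; 0 0.5 -5 -0.2 0.08; 0 0.6 -6 -0.25 0.08; 0 0.7 -7 -0.3 0.08; 0 0.75 -7.6 -0.3 0.08")

```text
t: 2.1
tool_pos: [0.4603, 0.2707, 0.2001]
tool_rot: [-2.188, 0.068, 2.191]
contact_force: [0.1, -0.4, -0.2]
opening: 0.0425
```

Emit:
drive_tool(commands="0 0 0 0 0; 0 0 0 0 0")

```text
t: 2.27
tool_pos: [0.4604, 0.2682, 0.2004]
tool_rot: [-2.188, 0.07, 2.192]
contact_force: [0.1, -0.8, -0.7]
opening: 0.0423
```

```bash
python3 go.py 0.462 0.271 0.0333 -93.8
python3 - <<'E'
from h import *
s=snap('b')
a=s['top'][0][170:260,180:290]; b=s['side'][0][180:320,200:360]
cv2.imwrite('pics/b_c.png',np.hstack([cv2.resize(a,(440,360),interpolation=cv2.INTER_CUBIC),cv2.resize(b,(411,360),interpolation=cv2.INTER_CUBIC)])[:,:800])
# gripper cloud near TCP
for c in s:
    P=cloud(c,s[c][1]);o=ctrl.get_obs();
    k=(P[...,2]>.19)&(P[...,2]<.235)&(abs(P[...,0]-.462)<.08)&(abs(P[...,1]-.271)<.08)
    q=P[k];print(c,len(q),q.min(0),q.max(0)) if len(q) else print(c,0)
E
```

```text
t 2.27 pos [0.4604 0.2682 0.2004] yaw_y -93.58 tilt -1.0 F [ 0.1 -0.8 -0.7] open 0.0423 q [ 0.39 -0.15  1.86 -0.    1.43  2.02]
units shift [ 4.177 -0.077 -0.042] turn 0.045
side 247 [0.44356646 0.23324758 0.20193211] [0.46837201 0.30557506 0.23494044]
top 2 [0.45186303 0.2381854  0.20531839] [0.46855529 0.23878184 0.21260386]
```

View pics/b_c.png

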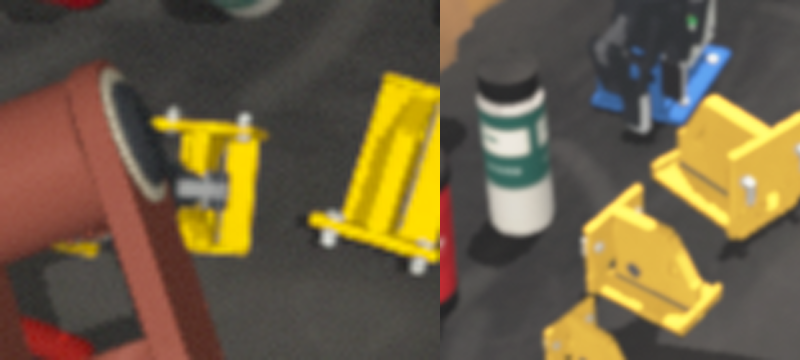

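The side camera reads the fingers about 4 mm low in x, so the top camera's values hold. Target grip point is (0.4635, 0.2705). Descending.

Emit:
drive_tool(commands="0 0.3 -0.06 -0.08 0; 0 1 -0.06 -0.08 0; 0 1.8 -0.06 -0.08 0; 0 2.6 -0.06 -0.08 0; 0 3.3 -0.06 -0.08 0; 0 3.8 -0.06 -0.08 0; 0 4.1 -0.06 -0.08 0; 0 4.17 -0.06 -0.08 0")

```text
t: 3.03
tool_pos: [0.4626, 0.2679, 0.0313]
tool_rot: [-2.183, 0.075, 2.194]
contact_force: [0.1, 0.4, -0.9]
opening: 0.0424
```

```bash
python3 go.py 0.4635 0.2705 0.0333 -93.6
python3 - <<'E'
from h import *
s=snap('c')
b=s['side'][0][210:320,220:340]
cv2.imwrite('pics/c_c.png',cv2.resize(b,None,fx=5,fy=5,interpolation=cv2.INTER_CUBIC))
E
```

```text
t 3.03 pos [0.4626 0.2679 0.0313] yaw_y -93.82 tilt -0.99999 F [ 0.1  0.4 -0.9] open 0.0424 q [ 0.39  0.06  1.97 -0.    1.12  2.02]
units shift [-0.05  -0.067 -0.017] turn -0.044
```

View pics/c_c.png

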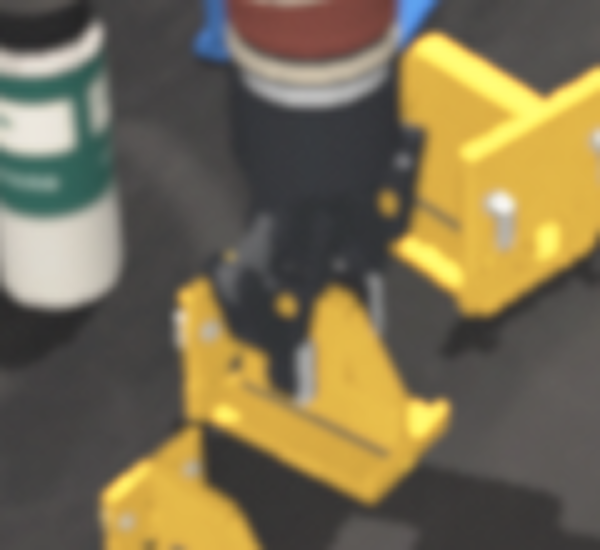

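The fingers straddle the middle bracket's rib, with the near finger at crop (300,370). Closing.

Emit:
drive_tool(commands="0 -0.04 -0.04 0 0; 0.5 -0.04 -0.04 0 0; 1 -0.04 -0.04 0 0; 1 -0.04 -0.04 0 0; 1 -0.04 -0.04 0 0; 1 -0.04 -0.04 0 0; 1 -0.04 -0.04 0 0; 1 -0.04 -0.04 0 0", newtons=60)

```text
t: 3.8
tool_pos: [0.4657, 0.2717, 0.0377]
tool_rot: [-2.191, 0.07, 2.185]
contact_force: [-1.2, -1.7, 5.4]
opening: 0.0119
```

Emit:
drive_tool(commands="1 -0.2 -0.04 0 0; 1 -0.6 -0.04 0 0; 1 -1 -0.04 0 0; 1 -1.5 -0.04 0 0; 1 -2 -0.04 0 0; 1 -2.4 -0.04 0 0; 1 -2.6 -0.04 0 0; 1 -2.6 -0.04 0 0")

```text
t: 4.47
tool_pos: [0.4654, 0.2733, 0.1419]
tool_rot: [-2.191, 0.069, 2.185]
contact_force: [0.1, 0.9, -3.9]
opening: 0.0114
```

```bash
python3 go.py 0.4635 0.2705 0.16 -93.6
python3 - <<'E'
from h import *
s=snap('d')
b=s['side'][0][150:320,200:360];a=s['top'][0][150:270,180:300]
cv2.imwrite('pics/d_c.png',np.hstack([cv2.resize(a,(400,400),interpolation=cv2.INTER_CUBIC),cv2.resize(b,(376,400),interpolation=cv2.INTER_CUBIC)]))
E
```

```text
t 4.47 pos [0.4654 0.2733 0.1419] yaw_y -93.71 tilt -1.0 F [ 0.1  0.9 -3.9] open 0.0114 q [ 0.39 -0.08  1.9   0.    1.32  2.03]
units shift [-0.452  0.073  0.041] turn -0.022
```

View pics/d_c.png

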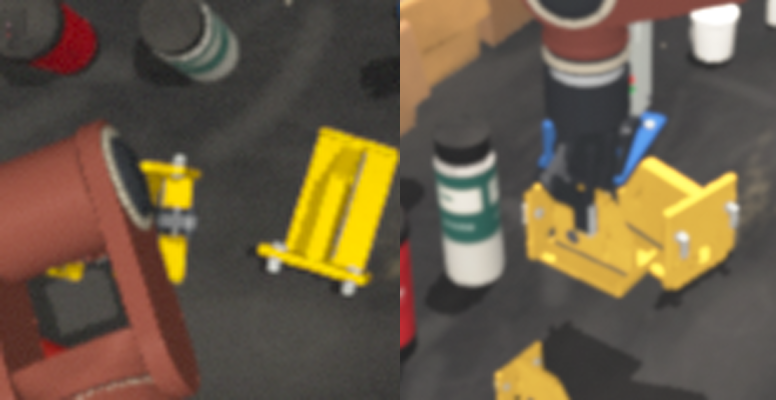

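Bracket is held (opening 11.4 mm) and lifted clear. Next I'll raise it and carry it to a pre-pose in front of the plate.

```bash
python3 go.py 0.495 -0.034 0.2 -80.3
python3 - <<'E'
from h import *
from fit import fit
d=np.load('d_side.npy');im=cv2.imread('pics/d_side.png');P=cloud('side',d)
hsv=cv2.cvtColor(im,cv2.COLOR_BGR2HSV).astype(int)
m=(d>0)&(hsv[...,0]>15)&(hsv[...,0]<34)&(hsv[...,1]>140)&(P[...,1]>.225)&(P[...,1]<.33)&(P[...,2]>.09)
q=P[m];print(len(q))
for x0 in([455,272,-.063,105],[460,275,-.1,102]):
    r=fit(q,x0);print(r.x,r.cost,np.percentile(abs(r.fun),[50,80,95]))
E
```

```text
t 4.57 pos [0.4639 0.2726 0.139 ] yaw_y -93.72 tilt -1.0 F [ 0.3 -0.1 -4.4] open 0.0114 q [ 0.39 -0.08  1.9   0.    1.32  2.03]
units shift [-1.521  7.6   -1.27 ] turn -2.683
1331
[ 4.51908459e+02  2.74614437e+02 -1.10249030e-01  1.05889725e+02] 3215.7959601931666 [ 1.6419482   3.5319738  12.78838928]
[ 4.52085523e+02  2.74651965e+02 -1.10226031e-01  1.10113040e+02] 2899.9599076694203 [ 1.52446171  3.38964343 12.25818286]
```

Emit:
drive_tool(commands="1 -0.5 0 0 0; 1 -1.2 0.3 0 -0.2; 1 -1.5 1 -0.1 -0.5; 1 -1.5 1.8 -0.3 -0.8; 1 -1.5 2.7 -0.4 -1.1; 1 -1.5 3.6 -0.6 -1.4; 1 -1.5 4.5 -0.7 -1.7; 1 -1.5 5.3 -0.9 -2")

```text
t: 5.23
tool_pos: [0.4851, 0.0572, 0.1977]
tool_rot: [2.16, 0.12, -2.169]
contact_force: [0.2, 0.5, -3.1]
opening: 0.0113
```

```bash
python3 go.py 0.5 -0.040 0.17 -80.3
```

```text
t 5.23 pos [0.4851 0.0572 0.1977] yaw_y -83.66 tilt -0.99999 F [ 0.2  0.5 -3.1] open 0.0113 q [-0.04 -0.26  1.96 -0.    1.45  1.42]
units shift [ 0.691  2.455 -0.104] turn -0.671
```

Emit:
drive_tool(commands="1 0 0.6 0 -0.2; 1 0.1 1.3 0 -0.4; 1 0.3 1.9 0 -0.6; 1 0.5 2.3 -0.05 -0.67; 1 0.65 2.45 -0.1 -0.67; 1 0.69 2.45 -0.1 -0.67; 1 0.69 2.45 -0.1 -0.67; 1 0.69 2.45 -0.1 -0.67")

```text
t: 5.9
tool_pos: [0.5011, -0.037, 0.1719]
tool_rot: [2.132, 0.182, -2.135]
contact_force: [-0.4, 0.8, -4.5]
opening: 0.0109
```

```bash
python3 go.py 0.5354 -0.0403 0.1487 -80.3
python3 - <<'E'
from h import *
s=snap('e')
b=s['side'][0][110:250,230:370];a=s['top'][0][130:220,270:380]
cv2.imwrite('pics/e_s.png',cv2.resize(b,None,fx=4.2,fy=4.2,interpolation=cv2.INTER_CUBIC))
cv2.imwrite('pics/e_t.png',cv2.resize(a,None,fx=6,fy=6,interpolation=cv2.INTER_CUBIC))
E
```

```text
t 5.9 pos [ 0.5011 -0.037   0.1719] yaw_y -80.32 tilt -1.0 F [-0.4  0.8 -4.5] open 0.0109 q [-0.22 -0.2   1.95  0.    1.39  1.18]
units shift [ 0.579  0.225 -0.832] turn -0.004
```

View pics/e_s.png

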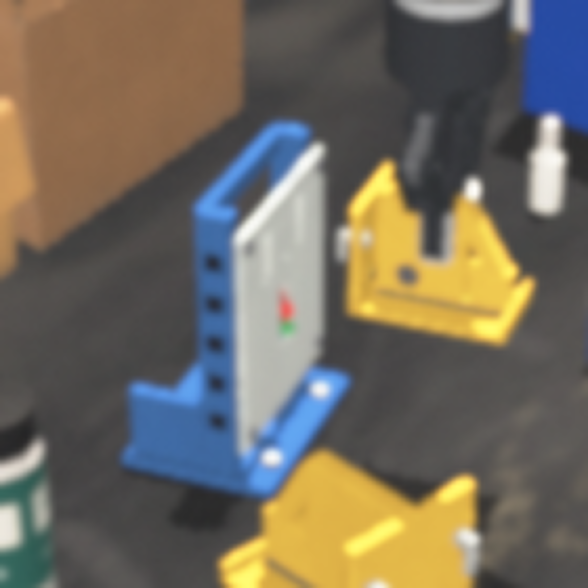

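View pics/e_t.png

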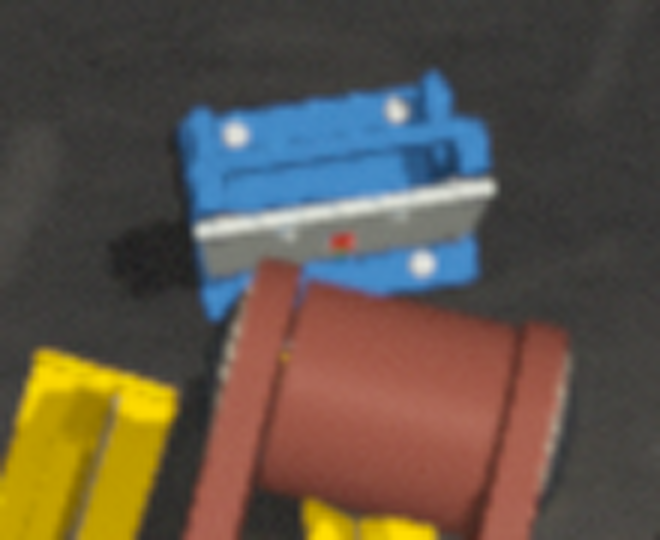

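```bash
cat > fit6.py <<'E'
from h import *
from fit import box
from scipy.optimize import least_squares
def sdf(p):
    return np.minimum(np.minimum(box(p,[-50,-30,0],[50,30,6]),box(p,[44,-38,0],[50,38,80])),box(p,[-48,-6,0],[44,6,80]))
def fit6(q,x0,six=True):
    # v: x,y,z mm, yaw,pitch,roll deg
    def f(v):
        M=R.from_euler('ZYX',v[3:],degrees=True).as_matrix()
        return sdf((q*1000-v[:3])@M)
    return least_squares(f,x0,loss='soft_l1',f_scale=.8,x_scale=[1,1,1,1,1,1])
def bracket_pts(tag,lo,hi):
    d=np.load(f'{tag}_side.npy');im=cv2.imread(f'pics/{tag}_side.png');P=cloud('side',d)
    hsv=cv2.cvtColor(im,cv2.COLOR_BGR2HSV).astype(int)
    m=(d>0)&(hsv[...,0]>15)&(hsv[...,0]<34)&(hsv[...,1]>140)&(P>lo).all(-1)&(P<hi).all(-1)
    m=cv2.erode(m.astype(np.uint8),np.ones((3,3)))>0
    return P[m]
if __name__=='__main__':
    for tag,lo,hi,x0 in(('a',[.39,.215,-.01],[.53,.335,.1],[454,271,0,-4,0,0]),('d',[.39,.225,.09],[.53,.33,.2],[454,273,102,-4,0,0]),('e',[.42,-.1,.11],[.56,.03,.24],[490,-38,134,9.7,0,0])):
        q=bracket_pts(tag,lo,hi);r=fit6(q,x0)
        print(tag,len(q),r.x.round(2),np.percentile(abs(r.fun),[50,80,95]).round(2))
E
python3 fit6.py
```

```text
a 1216 [ 4.5412e+02  2.7132e+02  4.6000e-01 -3.4300e+00  4.2000e-01 -7.0000e-02] [1.02 2.13 4.43]
d 909 [ 4.5361e+02  2.7358e+02  1.0495e+02 -3.1100e+00  1.4800e+00 -2.9000e-01] [1.04 2.2  4.68]
e 676 [ 4.8963e+02 -3.9060e+01  1.3470e+02  1.0050e+01  2.7000e-01 -8.7000e-01] [1.19 2.4  3.91]
```

Run:
```python
from h import *
a=cv2.imread('pics/a_side.png')[135:225,270:320]; e=cv2.imread('pics/e_side.png')[135:225,270:320]
f=lambda z:cv2.resize(z,None,fx=6.6,fy=6.6,interpolation=cv2.INTER_LANCZOS4)
cv2.imwrite('pics/pl.png',np.hstack([f(a),f(e)]))
```

```text
(no output)
```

View pics/pl.png

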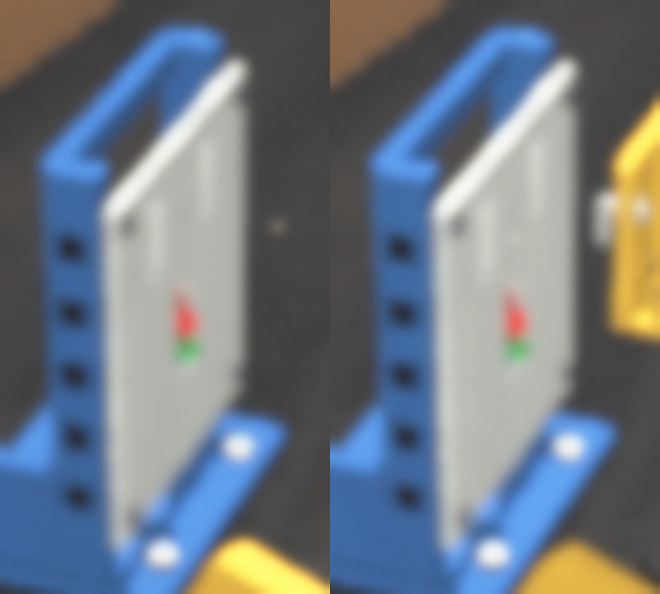

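Run:
```python
from h import *
i=ctrl.camera_info('side');K=np.array(i['K']);T=np.array(i['T'])
n=np.array([1,.1697,0]);c0=.60407
a=np.radians(9.7);ey=np.array([-np.sin(a),np.cos(a),0])
def ray(x,y):
    u=270+x/6.6-.5+.5/6.6;v=135+y/6.6-.5+.5/6.6
    dr=T[:3,:3]@np.linalg.inv(K)@[u,v,1];o=T[:3,3];s=(c0-n@o)/(n@dr);return o+s*dr
for nm,x,y in(('slotL mid',157,243),('slotL top',157,203),('slotL bot',156,283),('slotR mid',206,178),('slotR top',206,140),('slotR bot',206,215),('red nose',186,320),('red top',180,298),('green',188,350),('edgeL top',107,215),('edgeL bot',116,545),('edgeR top',246,90),('edgeR bot',241,385)):
    p=ray(x,y);print(nm,p.round(4),'L',round(ey@p*1000,1),'z',round(p[2]*1000,1))
```

```text
slotL mid [0.6039 0.0008 0.156 ] L -101.0 z 156.0
slotL top [6.040e-01 2.000e-04 1.744e-01] L -101.6 z 174.4
slotL bot [0.6037 0.0024 0.1378] L -99.3 z 137.8
slotR mid [ 0.613  -0.0524  0.1588] L -154.9 z 158.8
slotR top [ 0.613  -0.0526  0.1769] L -155.1 z 176.9
slotR bot [ 0.6129 -0.0522  0.141 ] L -154.7 z 141.0
red nose [ 0.609  -0.0292  0.1019] L -131.4 z 101.9
red top [ 0.608  -0.0229  0.1164] L -125.0 z 116.4
green [ 0.6094 -0.0311  0.0858] L -133.4 z 85.8
edgeL top [0.5956 0.0497 0.1951] L -51.3 z 195.1
edgeL bot [0.5959 0.0484 0.0365] L -52.7 z 36.5
edgeR top [ 0.6207 -0.0982  0.1783] L -201.4 z 178.3
edgeR bot [ 0.6199 -0.093   0.031 ] L -196.1 z 31.0
```

The slots show at crop (157,243) and (206,178), with the catch at (186,320). They give a slot middle at lateral -128 mm in upright axes and about 157 mm high. Tip contact is expected with the TCP at about 547 mm along the upright's x. I'll approach to 7 mm short of that.

```bash
python3 go.py 0.5539 -0.0352 0.1475 -80.1
```

```text
t 6.0 pos [ 0.5016 -0.0371  0.1728] yaw_y -80.29 tilt -1.0 F [ 0.9 -0.  -3.5] open 0.0113 q [-0.22 -0.2   1.95  0.    1.39  1.18]
units shift [ 0.633  0.175 -1.296] turn -0.038
```

Emit:
drive_tool(commands="1 0.2 0.1 -0.1 0; 1 0.4 0.15 -0.3 0; 1 0.6 0.18 -0.6 0; 1 0.63 0.18 -0.85 -0.04; 1 0.63 0.18 -1.05 -0.04; 1 0.63 0.18 -1.2 -0.04; 1 0.63 0.18 -1.28 -0.04; 1 0.63 0.18 -1.28 -0.04")

```text
t: 6.67
tool_pos: [0.554, -0.0364, 0.1478]
tool_rot: [2.132, 0.183, -2.13]
contact_force: [-0.5, 1.0, -3.5]
opening: 0.0114
```

```bash
python3 go.py 0.5539 -0.0352 0.1475 -80.3
python3 - <<'E'
from h import *
s=snap('f')
b=s['side'][0][120:240,250:360]
cv2.imwrite('pics/f_s.png',cv2.resize(b,None,fx=4.9,fy=4.9,interpolation=cv2.INTER_LANCZOS4))
from fit6 import *
q=bracket_pts('f',np.array([.45,-.1,.09]),np.array([.597,.04,.2]));r=fit6(q,[540,-37,110,9.7,0,0])
print(len(q),r.x.round(2),np.percentile(abs(r.fun),[50,80,95]).round(2))
a=np.radians(9.7);print('s,L',np.array([[np.cos(a),np.sin(a)],[-np.sin(a),np.cos(a)]])@r.x[:2],np.array([[np.cos(a),np.sin(a)],[-np.sin(a),np.cos(a)]])@ctrl.get_obs()['tool_pos'][:2])
E
```

```text
t 6.67 pos [ 0.554  -0.0364  0.1478] yaw_y -80.14 tilt -1.0 F [-0.5  1.  -3.5] open 0.0114 q [-0.2  -0.05  1.86 -0.    1.33  1.2 ]
units shift [ 0.007 -0.031 -0.003] turn 0.031
579 [541.92 -38.97 110.76   9.76   0.84  -1.19] [1.28 2.6  4.58]
s,L [ 527.60264346 -129.71781038] [ 0.53916259 -0.12920915]
```

View pics/f_s.png

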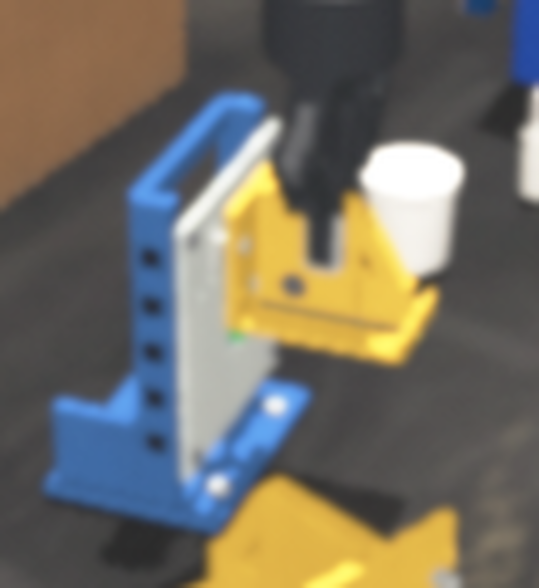

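Level and square. It sits about 1.5 mm too far right, so I'll correct that and creep in.

Emit:
drive_tool(commands="1 0 -0.04 0 0; 1 0 -0.04 -0.05 0; 1 0 -0.04 -0.1 0; 1 0 -0.04 -0.15 0; 1 0 -0.04 -0.2 0; 1 0 -0.04 -0.22 0; 1 0 -0.04 -0.22 0")

```text
t: 7.35
tool_pos: [0.5551, -0.0344, 0.1477]
tool_rot: [2.111, 0.183, -2.151]
contact_force: [-31.1, -3.4, 14.4]
opening: 0.0112
```

```bash
cat > st.py <<'E'
from h import *
o=ctrl.get_obs();a=np.radians(9.7);A=np.array([[np.cos(a),np.sin(a),0],[-np.sin(a),np.cos(a),0],[0,0,1]])
M=R.from_rotvec(o['tool_rot']).as_matrix()
print('t',round(o['t'],2),'sLz',(A@o['tool_pos']*1000).round(1),'F sLz',(A@o['contact_force']).round(1),'tq',(A@o['wrist_torque']).round(2),'yaw_y',np.degrees(np.arctan2(M[1,1],M[0,1])).round(2),'tiltx',(A@M[:,0]).round(4),'op',round(o['opening'],4))
E
python3 st.py
```

```text
t 7.35 sLz [ 541.4 -127.5  147.7] F sLz [-31.2   1.9  14.4] tq [0.22 4.04 0.03] yaw_y -80.16 tiltx [-0.0188  0.0011 -0.9998] op 0.0112
```

31 N already. Backing off at once.

Emit:
drive_tool(commands="1 0 0 0.1 0; 1 0 0 0.2 0; 1 0 0 0.25 0; 1 0 0 0.25 0")

```text
t: 7.68
tool_pos: [0.5517, -0.0352, 0.1475]
tool_rot: [2.133, 0.183, -2.131]
contact_force: [0.0, -0.3, -4.2]
opening: 0.0112
```

```bash
python3 st.py
python3 - <<'E'
from h import *
s=snap('g')
b=s['side'][0][120:240,250:360]
cv2.imwrite('pics/g_s.png',cv2.resize(b,None,fx=4.9,fy=4.9,interpolation=cv2.INTER_LANCZOS4))
from fit6 import *
q=bracket_pts('g',np.array([.45,-.1,.09]),np.array([.597,.04,.2]));r=fit6(q,[540,-37,110,9.7,0,0])
print(len(q),r.x.round(2),np.percentile(abs(r.fun),[50,80,95]).round(2))
a=np.radians(9.7);print('s,L',np.array([[np.cos(a),np.sin(a)],[-np.sin(a),np.cos(a)]])@r.x[:2])
E
python3 st.py
```

```text
t 7.68 sLz [ 537.9 -127.7  147.5] F sLz [-0.  -0.3 -4.2] tq [-0.04  0.02  0.05] yaw_y -80.18 tiltx [ 7.e-04 -1.e-04 -1.e+00] op 0.0112
575 [ 5.3958e+02 -3.6680e+01  1.0958e+02  1.0260e+01  3.2000e-01  4.3000e-01] [1.27 2.59 4.17]
s,L [ 525.68902642 -127.07459945]
t 7.78 sLz [ 538.3 -127.7  147.6] F sLz [-0.2 -0.3 -4. ] tq [-0.04  0.05  0.01] yaw_y -80.17 tiltx [ 9.e-04 -2.e-04 -1.e+00] op 0.0112
```

View pics/g_s.png

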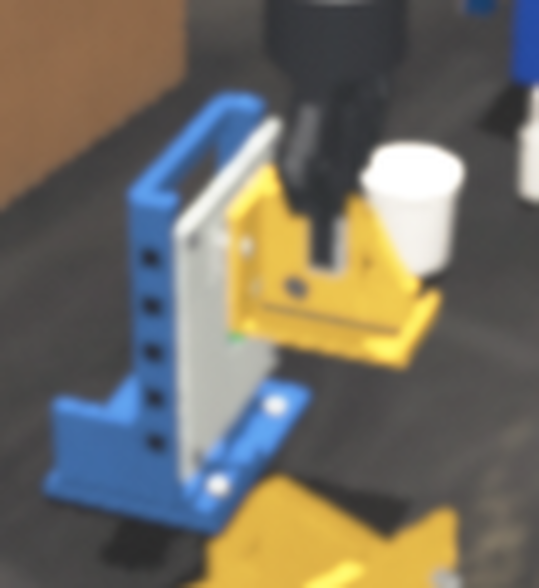

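Run:
```python
from h import *
g=cv2.imread('pics/g_side.png')[150:200,280:320]
f=lambda z:cv2.resize(z,None,fx=10,fy=10,interpolation=cv2.INTER_CUBIC)
a=cv2.imread('pics/a_side.png')[150:200,280:320]
o=np.hstack([f(a),f(g)])
cv2.imwrite('pics/g_z.png',o)
# predicted tab positions under: bracket pose = TCP-based
a=np.radians(9.7);ex=np.array([np.cos(a),np.sin(a),0]);ey=np.array([-np.sin(a),np.cos(a),0])
for nm,so in(('tcp-based',538.1-6.7),('sidefit',525.7)):
  for y in(28,-28):
    for x,z in((60,38),(60,58),(50,52),(50,80),(50,0)):
        p=(ex*(so+x)+ey*(-127.4+y)+np.array([0,0,109.8+z]))/1000
        print(nm,y,x,z,((proj('side',p)-[280,150])*10).round(0))
```

```text
tcp-based 28 60 38 [146. 246.]
tcp-based 28 60 58 [145. 181.]
tcp-based 28 50 52 [179. 207.]
tcp-based 28 50 80 [179. 116.]
tcp-based 28 50 0 [181. 372.]
tcp-based -28 60 38 [222. 152.]
tcp-based -28 60 58 [222.  89.]
tcp-based -28 50 52 [255. 114.]
tcp-based -28 50 80 [255.  25.]
tcp-based -28 50 0 [255. 275.]
sidefit 28 60 38 [165. 249.]
sidefit 28 60 58 [164. 185.]
sidefit 28 50 52 [199. 211.]
sidefit 28 50 80 [199. 120.]
sidefit 28 50 0 [200. 376.]
sidefit -28 60 38 [241. 155.]
sidefit -28 60 58 [241.  92.]
sidefit -28 50 52 [274. 118.]
sidefit -28 50 80 [275.  28.]
sidefit -28 50 0 [274. 279.]
```

View pics/g_z.png

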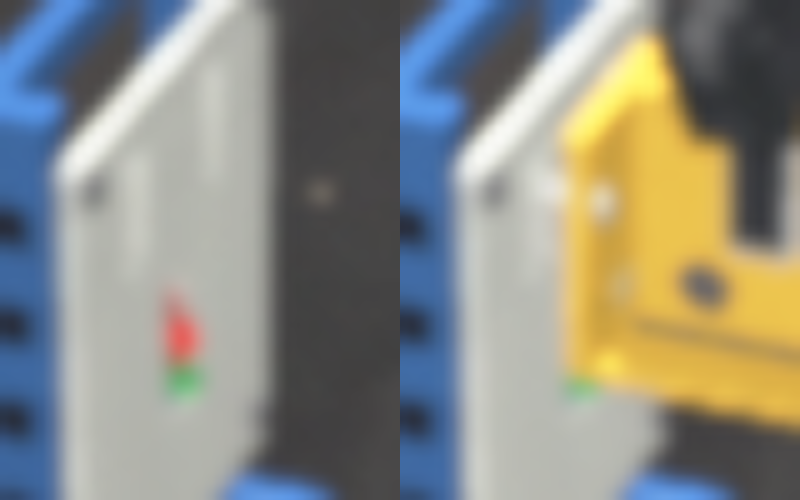

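The bracket sits within about 1–2 mm of the slots sideways and was blocked by tip contact at a TCP of about 541.4 mm. I'll press lightly (about 2 mm past contact) and sweep sideways.

Emit:
drive_tool(commands="1 0 0 -0.04 0; 1 0 0 -0.08 0; 1 0 0 -0.11 0; 1 0 0 -0.13 0; 1 0 0 -0.13 0; 1 0 0.015 -0.13 0; 1 0 0.03 -0.13 0; 1 0 0.03 -0.13 0")

```text
t: 8.45
tool_pos: [0.5551, -0.0351, 0.1469]
tool_rot: [2.126, 0.185, -2.139]
contact_force: [-9.5, 0.8, 0.8]
opening: 0.0115
```

```bash
python3 st.py
```

```text
t 8.45 sLz [ 541.3 -128.1  146.9] F sLz [-9.3  2.4  0.8] tq [0.36 1.17 0.12] yaw_y -80.15 tiltx [-0.006  0.002 -1.   ] op 0.0115
```

Emit:
drive_tool(commands="1 0 0.015 0 0; 1 0 0.03 0 0; 1 0 0.045 0 0; 1 0 0.06 0 0; 1 0 0.06 0 0")

```text
t: 8.87
tool_pos: [0.558, -0.038, 0.1475]
tool_rot: [2.133, 0.183, -2.131]
contact_force: [0.4, -0.7, -3.7]
opening: 0.011
```

```bash
python3 st.py
```

```text
t 8.87 sLz [ 543.6 -131.5  147.5] F sLz [ 0.2 -0.8 -3.7] tq [ 0.01  0.03 -0.  ] yaw_y -80.18 tiltx [ 8.e-04 -3.e-04 -1.e+00] op 0.011
```

Emit:
drive_tool(commands="1 0 0.015 0 0; 1 0 0.03 0 0; 1 0 0.045 0 0; 1 0 0.06 0 0; 1 0 0.06 0 0")

```text
t: 9.28
tool_pos: [0.5579, -0.0388, 0.1474]
tool_rot: [2.133, 0.187, -2.132]
contact_force: [-0.1, 5.3, -2.4]
opening: 0.011
```

```bash
python3 st.py
```

```text
t 9.28 sLz [ 543.4 -132.3  147.4] F sLz [ 0.8  5.2 -2.4] tq [ 0.95 -0.15  0.27] yaw_y -80.12 tiltx [ 5.e-04  3.e-03 -1.e+00] op 0.011
```

The tabs dropped in: force fell to 0 at lateral -131.5, and the slot's right edge is felt at -132.3. I'll centre at about -130.7 and slide in.

Emit:
drive_tool(commands="1 0 -0.04 0 0; 1 0 -0.07 0 0; 1 0 -0.07 -0.05 0; 1 0 -0.07 -0.1 0; 1 0 -0.07 -0.14 0; 1 0 -0.07 -0.16 0; 1 0 -0.07 -0.16 0")

```text
t: 9.87
tool_pos: [0.564, -0.0365, 0.1473]
tool_rot: [2.132, 0.183, -2.132]
contact_force: [0.0, -0.8, -3.7]
opening: 0.0114
```

```bash
python3 st.py
```

```text
t 9.87 sLz [ 549.7 -131.   147.3] F sLz [-0.1 -0.8 -3.7] tq [ 0.04  0.07 -0.04] yaw_y -80.18 tiltx [ 0.e+00 -2.e-04 -1.e+00] op 0.0114
```

Emit:
drive_tool(commands="1 0 0 -0.02 0; 1 0 0 -0.04 0; 1 0 0 -0.06 0; 1 0 0 -0.06 0")

```text
t: 10.2
tool_pos: [0.5652, -0.0362, 0.1472]
tool_rot: [2.129, 0.183, -2.135]
contact_force: [-5.2, -0.2, -0.6]
opening: 0.0114
```

```bash
python3 st.py
```

```text
t 10.2 sLz [ 551.  -130.9  147.2] F sLz [-5.2  0.7 -0.6] tq [-0.01  0.53  0.  ] yaw_y -80.18 tiltx [-2.8e-03  1.0e-04 -1.0e+00] op 0.0114
```

Back plate contact is at 551.0, so the full 10 mm is in. I'll ease off slightly and push down.

Emit:
drive_tool(commands="1 0 0 0.02 0; 1 0.05 0 0.02 0; 1 0.1 0 0.02 0; 1 0.15 0 0.02 0; 1 0.2 0 0.02 0; 1 0.25 0 0.02 0; 1 0.28 0 0.02 0; 1 0.28 0 0.02 0")

```text
t: 10.87
tool_pos: [0.5652, -0.0362, 0.1359]
tool_rot: [2.132, 0.183, -2.132]
contact_force: [-2.4, -1.2, -0.4]
opening: 0.0115
```

```bash
python3 st.py
```

```text
t 10.87 sLz [ 551.1 -130.9  135.9] F sLz [-2.6 -0.8 -0.4] tq [-0.09  0.52 -0.02] yaw_y -80.17 tiltx [-2.e-04 -1.e-04 -1.e+00] op 0.0115
```

Emit:
drive_tool(commands="1 0.03 0 0 0; 1 0.06 0 0 0; 1 0.09 0 0 0; 1 0.12 0 0 0; 1 0.12 0 0 0")

```text
t: 11.28
tool_pos: [0.5647, -0.0359, 0.1302]
tool_rot: [2.13, 0.184, -2.134]
contact_force: [-2.9, -0.4, -4.6]
opening: 0.0117
```

```bash
python3 st.py
```

```text
t 11.28 sLz [ 550.5 -130.6  130.2] F sLz [-2.9  0.1 -4.6] tq [-0.06  0.56  0.03] yaw_y -80.17 tiltx [-1.6e-03  6.0e-04 -1.0e+00] op 0.0117
```

Emit:
drive_tool(commands="1 0.03 0 0 0; 1 0.06 0 0 0; 1 0.09 0 0 0; 1 0.09 0 0 0")

```text
t: 11.62
tool_pos: [0.5653, -0.0361, 0.1276]
tool_rot: [2.132, 0.183, -2.132]
contact_force: [-2.7, -0.5, -2.2]
opening: 0.0115
```

```bash
python3 st.py
```

```text
t 11.62 sLz [ 551.1 -130.8  127.6] F sLz [-2.7 -0.1 -2.2] tq [-0.05  0.39  0.02] yaw_y -80.17 tiltx [ 0.e+00  1.e-04 -1.e+00] op 0.0115
```

Emit:
drive_tool(commands="1 0.03 0 0 0; 1 0.06 0 0 0; 1 0.06 0 0 0; 1 0.06 0 0 0")

```text
t: 11.95
tool_pos: [0.5653, -0.0361, 0.1263]
tool_rot: [2.132, 0.183, -2.132]
contact_force: [-6.4, -0.4, 2.3]
opening: 0.0115
```

```bash
python3 st.py
```

```text
t 11.95 sLz [ 551.1 -130.9  126.3] F sLz [-6.3  0.7  2.3] tq [ 0.2   0.75 -0.03] yaw_y -80.18 tiltx [-0. -0. -1.] op 0.0115
```

Emit:
drive_tool(commands="1 0.03 0 0 0; 1 0.06 0 0 0; 1 0.06 0 0 0; 1 0.06 0 0 0")

```text
t: 12.28
tool_pos: [0.5653, -0.0361, 0.1262]
tool_rot: [2.131, 0.183, -2.132]
contact_force: [-13.4, -0.5, 12.9]
opening: 0.0112
```

```bash
python3 st.py
```

```text
t 12.28 sLz [ 551.2 -130.9  126.2] F sLz [-13.3   1.8  12.9] tq [ 0.51  1.74 -0.02] yaw_y -80.17 tiltx [-5.e-04 -0.e+00 -1.e+00] op 0.0112
```

Motion stopped at a TCP z of 126.2 with about 17 N up, i.e. the foot at about 88.6 mm, which fits seating. I'll look.

Emit:
drive_tool(commands="1 -0.03 0 0.03 0; 1 -0.06 0 0.03 0; 1 -0.06 0 0.03 0")

```text
t: 12.53
tool_pos: [0.5652, -0.0362, 0.1263]
tool_rot: [2.135, 0.183, -2.128]
contact_force: [-1.0, 0.5, 2.1]
opening: 0.0114
```

```bash
python3 st.py
python3 - <<'E'
from h import *
s=snap('i')
b=s['side'][0][130:230,260:340]
cv2.imwrite('pics/i_s.png',cv2.resize(b,None,fx=6,fy=6,interpolation=cv2.INTER_CUBIC))
E
```

```text
t 12.53 sLz [ 551.1 -131.   126.3] F sLz [-0.9  0.6  2.1] tq [ 0.24 -0.    0.01] yaw_y -80.17 tiltx [ 3.2e-03 -5.0e-04 -1.0e+00] op 0.0114
```

View pics/i_s.png

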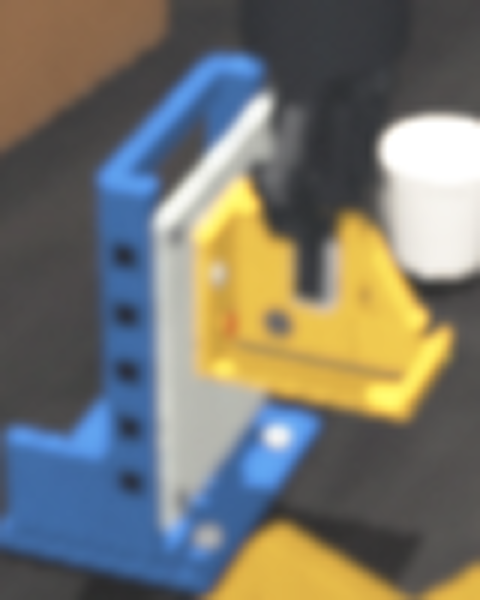

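The red catch shows through the bracket's window at crop (230,322), and the back plate lies flat on the grey plate. I'll test the lock with a gentle upward pull.

Emit:
drive_tool(commands="1 -0.02 0 0 0; 1 -0.05 0 0 0; 1 -0.07 0 0 0; 1 -0.07 0 0 0")

```text
t: 12.97
tool_pos: [0.5638, -0.0363, 0.1276]
tool_rot: [2.131, 0.183, -2.133]
contact_force: [1.3, 0.1, -2.4]
opening: 0.0114
```

```bash
python3 st.py
```

```text
t 12.97 sLz [ 549.6 -130.8  127.6] F sLz [ 1.3 -0.1 -2.4] tq [ 0.05 -0.09  0.01] yaw_y -80.17 tiltx [-9.e-04  2.e-04 -1.e+00] op 0.0114
```

Emit:
drive_tool(commands="1 -0.02 0 0 0; 1 -0.04 0 0 0; 1 -0.06 0 0 0; 1 -0.06 0 0 0")

```text
t: 13.3
tool_pos: [0.5634, -0.0362, 0.1286]
tool_rot: [2.13, 0.184, -2.134]
contact_force: [4.6, -1.3, -14.1]
opening: 0.0113
```

```bash
python3 st.py
```

```text
t 13.3 sLz [ 549.2 -130.6  128.6] F sLz [  4.3  -2.1 -14.1] tq [-0.28 -0.55 -0.09] yaw_y -80.18 tiltx [-1.6e-03  6.0e-04 -1.0e+00] op 0.0113
```

The pull is resisted (about 10 N), so the foot is locked under the catch. Now I'll press it back against the plate and fully home, then release.

Emit:
drive_tool(commands="1 0.02 0 -0.03 0; 1 0.05 0 -0.06 0; 1 0.08 0 -0.06 0; 1 0.11 0 -0.06 0; 1 0.14 0 -0.06 0; 1 0.17 0 -0.06 0; 1 0.19 0 -0.06 0; 1 0.19 0 -0.06 0")

```text
t: 13.97
tool_pos: [0.5653, -0.0362, 0.1263]
tool_rot: [2.127, 0.183, -2.136]
contact_force: [-16.1, -0.5, 10.7]
opening: 0.0113
```

```bash
python3 st.py
```

```text
t 13.97 sLz [ 551.1 -130.9  126.3] F sLz [-15.9   2.2  10.7] tq [0.35 1.82 0.03] yaw_y -80.16 tiltx [-4.3e-03  2.0e-04 -1.0e+00] op 0.0113
```

Emit:
drive_tool(commands="1 -0.02 0 0.04 0; 1 -0.02 0 0.04 0; 0.7 -0.02 0 0.04 0; 0.3 -0.02 0 0.04 0; 0 -0.02 0 0.04 0; 0 -0.02 0 0.04 0; 0 -0.02 0 0.04 0; 0 -0.02 0 0.04 0")

```text
t: 14.63
tool_pos: [0.5651, -0.0362, 0.1238]
tool_rot: [2.132, 0.183, -2.131]
contact_force: [0.4, -0.9, 0.2]
opening: 0.0429
```

```bash
python3 st.py
```

```text
t 14.63 sLz [ 550.9 -130.9  123.8] F sLz [ 0.3 -0.9  0.2] tq [-0.02 -0.01  0.01] yaw_y -80.17 tiltx [ 3.e-04 -1.e-04 -1.e+00] op 0.0429
```

Emit:
drive_tool(commands="0 -0.2 0 0 0; 0 -0.6 0 0 0; 0 -1.2 0 0 0; 0 -1.9 0 0 0; 0 -2.7 0 0 0; 0 -3.4 0 0 0; 0 -3.8 0 0.3 0; 0 -3.8 0 0.6 0")

```text
t: 15.3
tool_pos: [0.5434, -0.0407, 0.2823]
tool_rot: [2.14, 0.181, -2.12]
contact_force: [-0.5, -0.3, 0.4]
opening: 0.0428
```

Emit:
drive_tool(commands="0 0 0 0.8 0; 0 0 0 1.6 0; 0 0 0 2.4 0; 0 0 0 2.6 0; 0 0 0 2.6 0")

```text
t: 15.72
tool_pos: [0.4378, -0.0582, 0.2766]
tool_rot: [2.134, 0.181, -2.13]
contact_force: [-0.3, -1.1, 1.1]
opening: 0.0426
```

```bash
python3 st.py
python3 - <<'E'
from h import *
s=snap('j')
b=s['side'][0][130:230,260:340]
cv2.imwrite('pics/j_s.png',cv2.resize(b,None,fx=6,fy=6,interpolation=cv2.INTER_CUBIC))
a=s['top'][0][130:230,260:380]
cv2.imwrite('pics/j_t.png',cv2.resize(a,None,fx=6,fy=6,interpolation=cv2.INTER_CUBIC))
from fit6 import *
q=bracket_pts('j',np.array([.47,-.11,.06]),np.array([.61,.04,.19]));r=fit6(q,[553,-37,89,9.7,0,0])
print(len(q),r.x.round(2),np.percentile(abs(r.fun),[50,80,95]).round(2))
E
```

```text
t 15.72 sLz [ 421.7 -131.2  276.6] F sLz [-0.5 -1.   1.1] tq [-0.01  0.    0.02] yaw_y -80.24 tiltx [ 0.002 -0.001 -1.   ] op 0.0426
798 [ 5.5273e+02 -3.8180e+01  8.9080e+01  1.0490e+01  1.4000e-01 -1.5000e-01] [1.48 2.56 4.01]
```

View pics/j_s.png

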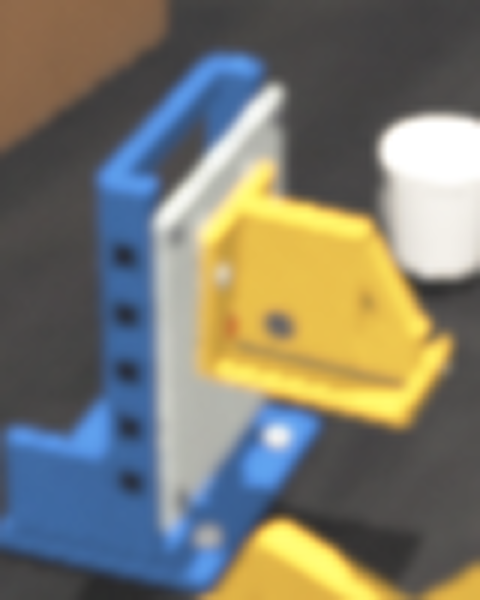

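View pics/j_t.png

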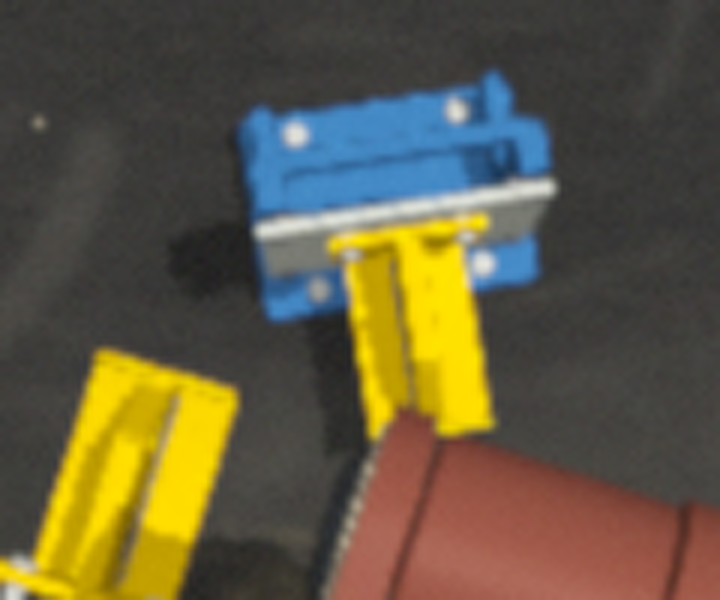

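View pics/j_side.png

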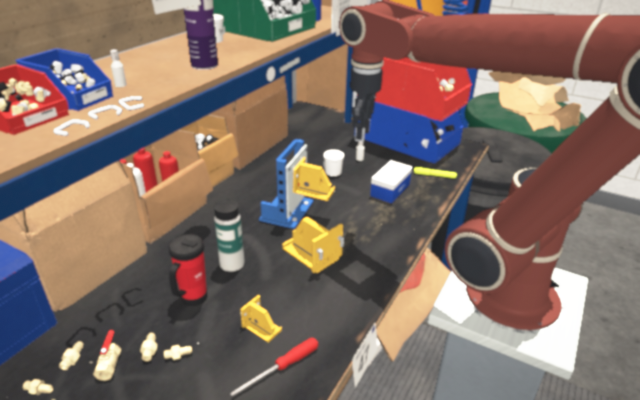

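Run:
```python
from h import *
i=cv2.imread('pics/i_side.png',0).astype(np.float32);j=cv2.imread('pics/j_side.png',0).astype(np.float32)
def f(x0,y0,x1,y1):
    t=cv2.resize(i[y0:y1,x0:x1],None,fx=8,fy=8,interpolation=cv2.INTER_CUBIC);s=cv2.resize(j[y0-3:y1+3,x0-3:x1+3],None,fx=8,fy=8,interpolation=cv2.INTER_CUBIC)
    r=cv2.matchTemplate(s,t,cv2.TM_CCOEFF_NORMED);_,m,_,p=cv2.minMaxLoc(r);return (p[0]/8-3,p[1]/8-3,round(m,3))
print('back lower corner',f(289,170,303,198),'window',f(293,176,303,192),'front foot',f(318,182,338,202),'ref bolt',f(300,196,312,210),'ref plate',f(268,155,290,200))
a=np.load('a_top.npy');b=np.load('j_top.npy')
ia=cv2.imread('pics/a_top.png').astype(int);ib=cv2.imread('pics/j_top.png').astype(int)
d=(abs(ia-ib).max(2)>60).astype(np.uint8);d=cv2.morphologyEx(d,cv2.MORPH_OPEN,np.ones((3,3)))
n,l,s,c=cv2.connectedComponentsWithStats(d)
print([list(x) for x in s[1:] if x[4]>15])
```

```text
back lower corner (0.375, 0.125, 0.848) window (0.125, -0.125, 0.907) front foot (0.0, 1.125, 0.99) ref bolt (-0.125, 0.25, 0.976) ref plate (0.0, 0.0, 1.0)
[[np.int32(296), np.int32(166), np.int32(46), np.int32(129), np.int32(1580)], [np.int32(218), np.int32(198), np.int32(27), np.int32(36), np.int32(703)], [np.int32(325), np.int32(206), np.int32(46), np.int32(42), np.int32(1154)], [np.int32(351), np.int32(218), np.int32(32), np.int32(83), np.int32(670)], [np.int32(281), np.int32(220), np.int32(10), np.int32(10), np.int32(84)], [np.int32(311), np.int32(284), np.int32(30), np.int32(21), np.int32(427)], [np.int32(344), np.int32(289), np.int32(6), np.int32(4), np.int32(21)], [np.int32(342), np.int32(294), np.int32(8), np.int32(19), np.int32(110)], [np.int32(299), np.int32(296), np.int32(9), np.int32(6), np.int32(35)], [np.int32(316), np.int32(301), np.int32(26), np.int32(14), np.int32(246)], [np.int32(542), np.int32(307), np.int32(90), np.int32(43), np.int32(1599)], [np.int32(290), np.int32(310), np.int32(8), np.int32(3), np.int32(24)], [np.int32(430), np.int32(312), np.int32(108), np.
[... 285 characters left out ...]
np.int32(7), np.int32(4), np.int32(23)], [np.int32(254), np.int32(349), np.int32(13), np.int32(7), np.int32(62)], [np.int32(573), np.int32(352), np.int32(45), np.int32(23), np.int32(578)], [np.int32(223), np.int32(369), np.int32(4), np.int32(7), np.int32(27)], [np.int32(267), np.int32(372), np.int32(5), np.int32(4), np.int32(18)], [np.int32(393), np.int32(373), np.int32(36), np.int32(17), np.int32(169)], [np.int32(559), np.int32(375), np.int32(13), np.int32(4), np.int32(47)], [np.int32(336), np.int32(378), np.int32(16), np.int32(22), np.int32(266)], [np.int32(326), np.int32(385), np.int32(7), np.int32(8), np.int32(34)], [np.int32(237), np.int32(389), np.int32(10), np.int32(3), np.int32(30)]]
```

Run:
```python
from h import *
i=cv2.imread('pics/a_side.png',0);j=cv2.imread('pics/j_side.png',0)
for n,(x0,y0,x1,y1) in dict(large=(282,215,346,274),small=(238,292,284,340),can=(212,200,248,272),mug=(165,232,212,302),tub=(320,148,346,178),box=(370,160,412,200)).items():
    r=cv2.matchTemplate(j[y0-4:y1+4,x0-4:x1+4],i[y0:y1,x0:x1],cv2.TM_CCOEFF_NORMED);_,m,_,p=cv2.minMaxLoc(r);print(n,p[0]-4,p[1]-4,round(m,3))
print(ctrl.finish_job()); print(ctrl.get_obs()['t'])
```

```text
large 0 0 0.907
small 0 0 0.849
can 0 0 1.0
mug 0 0 0.999
tub 0 0 0.889
box 0 0 1.0
the job is handed in; nothing more can be done
None
the job is handed in; nothing more can be done
```

The middle-sized bracket is hooked into both slots, pushed fully down, and left hanging. The gripper is well clear of it, and I handed the job in at about 16 s of the 67 s limit.

**What I did**
- **Grasp:** I gripped the middle bracket by its rib.
- **Finding the slots:** I felt for the slots sideways. The first touch read 31 N, under the 35 N limit. The force is only read at the end of each call, so I can't rule out a slightly higher peak. I backed off and then searched at about 10 N.
- **Seating:** the tabs dropped in and slid 10 mm to back-plate contact. I then pushed down about 21 mm to a firm stop, with the foot at about 88.6 mm.

**Last checks**
- **Locked:** a gentle upward pull was resisted with about 10 N after roughly 2 mm of travel, more than the stated 1 mm of play. I put the extra down to slip in the grip and play at the hooks.
- **Home:** I pressed it down again before letting go, and it stopped at the same height.
- **Catch:** the red catch shows through the window.
- **Hanging position:** after release its back edge stayed put in the image. The front of the foot sank about 1 pixel, which I read as normal sag from hook play.
- **Pin:** the foot hides the green pin, so I only infer from the height that it is pushed down.
- **Other things:** the large and small brackets, can, mug, tub and box showed zero shift against the first picture. I did not check the glue bottle this way.

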